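# Tug-check and turn over the panel cassette

## Robot

A 6-joint arm with a two-finger parallel gripper is mounted at the origin on the work surface. World frame = base frame: x ahead of the robot, y to its left, z up, the work surface at z = 0. Lengths are in mm, angles in degrees, forces in N, time in s.
With the tool pointing down it reaches from about 350 to 850 mm from the base axis. Payload 8.1 kg.
Tool frame: the origin (TCP) lies at the very end of the fingers, on their centre line; the grasp point (between the pads) lies 19 mm behind it (pinch_z is the z of the grasp point in the tool frame, in mm); z points along the fingers, y is the direction in which the jaws open and shut (so a half turn about z gives the same grasp; the last joint's range is limited). The gripper opens to 85 mm and grips with 20 to 120 N. Pads are 22 mm wide; open, the fingers measure 114 mm over their backs; the gripper's body (76 mm by 85 mm) begins 54 mm behind the grasp point. The pads swing forward as they close: fully open they stand 13 mm farther back than shut.
Start: joints at [65.638, 7.471, 85.268, -0, 87.261, -4.893], TCP at [199.958, 565.705, 231.292] pointing down, gripper open.
Joint ranges: [-169.43, 169.43], [-51.17, 129.36], [1.28, 143.12], [-76.62, 256.62], [0, 156.53], [-152.29, 152.29]. Speed limits (degrees/s): [136.94, 136.94, 159.86, 180, 180, 180].

## Interface

Orientations are given as [roll, pitch, yaw] about the fixed x, y, z axes, in that order (R = Rz(yaw) Ry(pitch) Rx(roll)).
In Python, from bench import * gives the robot as it stands.
- The arm moves only by the shell command python3 -m creep 'ROWS' [FORCE]. ROWS is a JSON object of lists of equal length, an entry for each row: "translation": the shift along the tool's x, y, z in mm, a list of three; "rotation": the turn, a rotation vector about the tool's x, y, z in rad, a list of three; "claw": the finger opening in mm, from 0 to 85.4. In form: {"translation": [[dx, dy, dz], ...], "rotation": [[ax, ay, az], ...], "claw": [claw, ...]}. A call has 1 to 10 rows; each row shifts and turns the commanded pose from where the row before left it, along the tool's axes as they then stand; what a row does not reach is not made up. A row lasts 1/10 s, in which the tool goes at most 50 mm and 8.59 degrees, less where a joint would pass 70% of its speed; a pose out of reach is approached as far as the arm can. A call is refused whole if a number of a shift passes 50 or a number of a turn 0.15, either way. A call with a gripper value outside its range is refused whole. The fingers move at their own pace and stop on an object; FORCE is the grip in N (left out, the last holds). Time passes only in rows, so rows that do not move let the fingers close. It gives the time, the measured TCP pose, the force and the opening at its end, in the units of the state.
- sense(): the state, without advancing time (a new reading comes with each control period).
- snapshot(name): name is "scene" or "top" or "wrist"; returns a dict with "frame" (400x640x3 uint8, red, green, blue), "intrinsics" (3x3 intrinsics, pixels), "extrinsics" (4x4, takes a point from camera to world coordinates). Camera axes: x right, y up, looking along -z (the intrinsics and any distortion apply to the point x, -y, -z); pixel columns grow to the right and rows downward; lengths in mm; the calibration is good to about 2 mm. A picture is of the moment at which its call begins. There is no depth.
- hand_in(): hands the job in, once; it reports no verdict.
The state is a dict: "time": time; "joint_pos": joint angles; "qd": joint speeds; "joint_efforts": joint torques, N m; "tool_pos": TCP position; "tcp_rot": TCP orientation; "ft_force": force on the tool from outside, world axes, zero at the start; "wrist_torque": the same for the moment, N m; "finger_gap": finger opening in mm.
Only numpy, scipy, OpenCV 4.12 (cv2) and the standard library are available. Lean on these libraries where they do the work, as an engineer would, in place of code of your own. Each camera call takes 0.05 s, during which the arm holds its last target.

## Task

Take the cassette holding the rose-coloured phone panel by its black handle and, while it still lies face up, give it a firm tug straight out of its hinged carrier (away from the panel, along the handle) to confirm that its catch holds. Then turn the carrier right over on its hinge until it lies flat, upside down, on the rests of the other side (its copper-patched inner side up), and let go. Leave the carrier with the navy panel as it is.

Things in the scene. Friction and masses are not known exactly. Their poses are not given: they have to be found in the camera images.
- rose_handle (a point): Black bar handle of the cassette with the rose panel: level, 14 mm across, 52 mm long up to a blue end disc 26 mm across. Point: middle of the bar, on its axis, 60 mm above the table; free space 20 mm around. Axes turn with the cassette: x along the bar towards the panel, parallel to the hinge (out of the carrier is -x, towards the robot); y away from the hinge; z up while face up.
- rose_carrier (a joint): Turn of the dark hinged frame (172 x 120 x 16 mm) that holds the rose cassette, rad: 0 face up, pi upside down, stops at both. Hinge line: between two blue posts, 105 mm along the handle's -y, 60 mm above the table; the handle goes up and over in a half circle of 105 mm radius. Needs up to 6 N at the handle; damped, sinks slowly if let go. The bar can roll in the fingers.
- rose_cassette (a joint): How far the rose cassette is drawn out of its carrier, m: 0 is home. The sprung catch lets it come out 5 mm at most (2 N to start it, 8 N at 5 mm), stops it dead there, and draws it home when let go. A firm tug draws it out by more than half of this.
- navy_handle (a point): Middle of the handle of the cassette with the navy-blue panel, a bystander of the same build, with the same carrier, base and axes as the rose one, beside it on its left or right. It must not be moved.

How it is judged:
By the outcome, as a careful person would: the job done as asked, in the order asked, and still so for the second after the job is handed in, with the robot touching nothing.
It also fails if it takes over 43 s, if anything falls off the work surface, if the arm or the gripper's body presses on something with over 40 N, if the wrist force passes 120 N, or if a joint passes its speed limit or range.

## Working session

There is one attempt and no reset: what is moved stays moved. The work goes in short steps, Python scripts to look and compute and a shell command to move; the robot and the scene stay as the last step left them, time stands still between calls to the robot, and variables do not carry over. Pictures are saved under pics/ and viewed, and the job is handed in when it is done.

```bash
mkdir -p pics; ls; python3 - <<'E'
from bench import *
import cv2
for n in ["scene","top"]:
    s=snapshot(n); cv2.imwrite(f"pics/{n}0.png",s["frame"][:,:,::-1]); print(n,s["intrinsics"],s["extrinsics"])
print(sense())
E
```

```text
pics
scene [[472.48811074   0.         311.40074473]
 [  0.         472.48811074 195.54674798]
 [  0.           0.           1.        ]] [[-3.25103950e-01 -6.87867960e-01  6.48956925e-01  1.31806544e+03]
 [ 9.45666699e-01 -2.39868517e-01  2.19493939e-01  3.27039445e+02]
 [ 4.68148680e-03  6.85055300e-01  7.28476025e-01  9.74205663e+02]
 [ 0.00000000e+00  0.00000000e+00  0.00000000e+00  1.00000000e+00]]
top [[467.65286885   0.         318.70041319]
 [  0.         467.65286885 200.50223884]
 [  0.           0.           1.        ]] [[-1.06609706e-02  9.76702028e-01 -2.14334999e-01  3.15551285e+02]
 [-9.99942210e-01 -1.01160824e-02  3.63895911e-03  6.86737911e+01]
 [ 1.38594822e-03  2.14361408e-01  9.76753432e-01  1.24880359e+03]
 [ 0.00000000e+00  0.00000000e+00  0.00000000e+00  1.00000000e+00]]
{'time': 0.1, 'joint_pos': array([ 6.56360150e+01,  7.51114947e+00,  8.53245033e+01, -2.79407037e-06,
        8.72628636e+01, -4.89616422e+00]), 'qd': array([ 0.0545847 , -0.12054838, -0.071661  ,  0.1001753 , -0.02270753,
        0.10866568]), 'joint_efforts': array([ 7.36818511e-04, -5.70942950e+01, -5.01946342e+01, -2.31998829e-04,
        7.96395616e-03,  1.24004841e-04]), 'tool_pos': array([199.76344198, 565.22444859, 230.3314778 ]), 'tcp_rot': array([-1.79901843e+02, -8.40561480e-03,  1.60532172e+02]), 'ft_force': array([ 0.06681641, -0.12225439,  0.01511434]), 'wrist_torque': array([-0.02346662,  0.04547294,  0.03196902]), 'finger_gap': 85.39289027938449}
```

View pics/scene0.png

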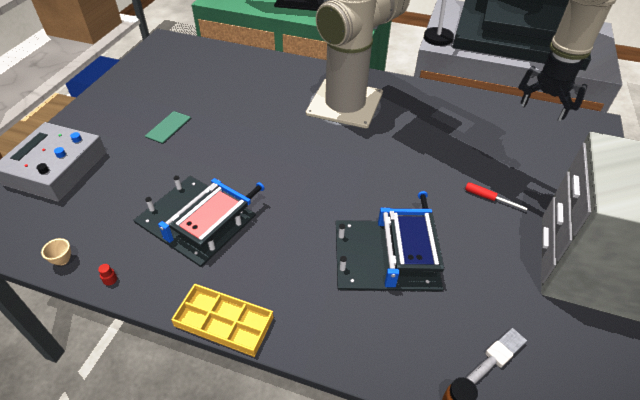

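View pics/top0.png

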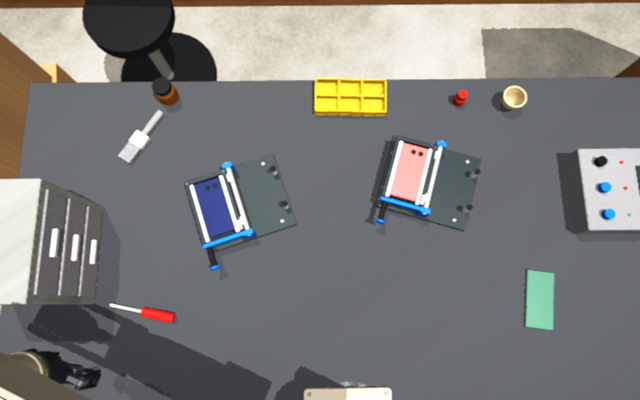

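The rose unit is at about (408,180) in top, with its handle near (381,210) and its hinge on the right side. Navy is to the left, at about (220,210). I'll zoom in.

```bash
python3 - <<'E'
import cv2
a=cv2.imread("pics/top0.png")[120:250,350:500]; cv2.imwrite("pics/topc.png",cv2.resize(a,None,fx=4.5,fy=4.5,interpolation=2))
a=cv2.imread("pics/scene0.png")[165:275,125:285]; cv2.imwrite("pics/scenec.png",cv2.resize(a,None,fx=5,fy=5,interpolation=2))
E
```

```text
(no output)
```

View pics/topc.png

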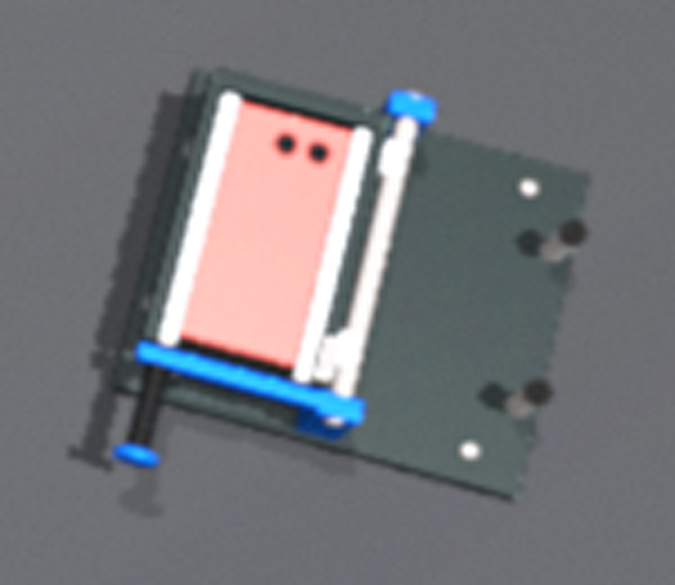

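View pics/scenec.png

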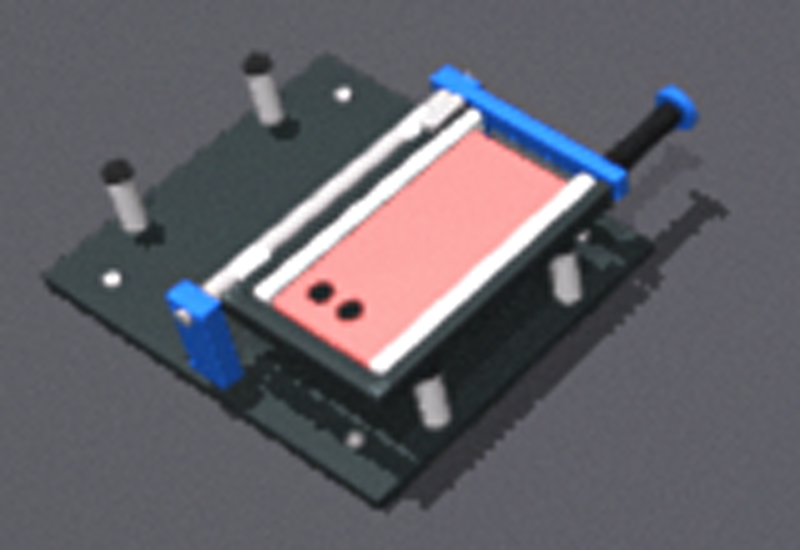

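```bash
cat > h.py <<'E'
import numpy as np
from bench import *
def ray(c,u,v):
    K=c["intrinsics"];E=c["extrinsics"]
    d=np.array([(u-K[0,2])/K[0,0],-(v-K[1,2])/K[1,1],-1.]); return E[:3,3],E[:3,:3]@d
def at(c,u,v,z):
    o,d=ray(c,u,v); return o+d*(z-o[2])/d[2]
def proj(c,p):
    K=c["intrinsics"];E=c["extrinsics"]; q=E[:3,:3].T@(np.array(p)-E[:3,3])
    return K[0,0]*q[0]/-q[2]+K[0,2], K[1,1]*(-q[1])/-q[2]+K[1,2]
E
python3 - <<'E'
from h import *
import math
t=snapshot("top");s=snapshot("scene")
T=lambda x,y,z=60:at(t,350+x/4.5-.4,120+y/4.5-.4,z).round(1)
S=lambda x,y,z=60:at(s,125+x/5-.4,165+y/5-.4,z).round(1)
for n,a,b in [("top bar",T(139,451),T(155,362)),("scene bar",S(672,108),S(612,165)),("top hinge",T(340,410),T(408,115)),("scene hinge",S(455,90),S(195,300)),
 ("T blue L/R top",T(145,348),T(355,408)),("T strip",T(168,345,66),T(231,95,66)),("S strip",S(590,182,66),S(378,366,66)),("Tbase",T(118,390,5),T(515,498,5)),("Tbase r",T(515,498,5),T(588,175,5))]:
    print(n,a,b,math.degrees(math.atan2(*(b-a)[[1,0]])),np.linalg.norm(b-a))
E
```

```text
top bar [523.7 -94.6  60. ] [ 575.9 -105.9   60. ] -12.214638224449025 53.40908162475735
scene bar [517.5 -93.5  60. ] [ 566.7 -106.7   60. ] -15.018360631150657 50.93996466429874
top hinge [ 546.5 -211.3   60. ] [ 724.5 -262.3   60. ] -15.987900180598395 185.16209115258988
scene hinge [ 543.8 -210.4   60. ] [ 720.1 -265.7   60. ] -17.41507006319724 184.76953212042298
T blue L/R top [ 584.2 -100.4   60. ] [ 547.6 -220.    60. ] -107.01516200999595 125.07485758536765
T strip [ 584.5 -112.9   66. ] [ 735.9 -156.6   66. ] -16.100221985450055 157.58061428995634
S strip [ 586.5 -109.7   66. ] [ 731.3 -156.    66. ] -17.731749060730703 152.02213654596486
Tbase [570.9 -90.9   5. ] [ 502.6 -325.6    5. ] -106.22551352398678 244.43604480518007
Tbase r [ 502.6 -325.6    5. ] [ 703.4 -386.2    5. ] -16.793437594311538 209.74508337503403
```

```bash
python3 -m creep '{"translation":[[-10,-22,0],[-18,-40,0],[-18,-40,0],[-18,-40,0],[-25,-30,0],[-33,-23,0],[-33,-23,0],[-33,-23,0],[-33,-23,0],[-33,-23,0]],"rotation":[[0,0,0],[0,0,0],[0,0,0],[0,0,0],[0,0,0],[0,0,0],[0,0,0],[0,0,0],[0,0,0],[0,0,0]],"claw":[85,85,85,85,85,85,85,85,85,85]}' 60
python3 - <<'E'
from h import *
s=sense();p=s["tool_pos"];y=np.radians(s["tcp_rot"][2]);d=np.array([546.5,-101.5])-p[:2]
print(s["tcp_rot"],p,"toolxy",d@[np.cos(y),np.sin(y)],d@[np.sin(y),-np.cos(y)])
E
```

```text
time: 1.2
tool_pos: [344.4, 209.0, 231.4]
tcp_rot: [180.0, 0.0, 160.5]
ft_force: [0.6, -0.1, 0.2]
finger_gap: 84.6
[1.79975848e+02 2.10187354e-02 1.60541626e+02] [344.35931713 209.01599646 231.3593302 ] toolxy -294.0348535477503 -225.44299640087436
```

```bash
python3 -m creep '{"translation":[[-34,-26,0],[-34,-26,0],[-34,-26,0],[-34,-26,0],[-34,-26,0],[-34,-26,0],[-34,-26,0],[-30,-23,0],[-20,-15,0],[0,0,0]],"rotation":[[0,0,0],[0,0,0],[0,0,0],[0,0,0],[0,0,0],[0,0,0],[0,0,0],[0,0,0],[0,0,0],[0,0,-0.05]],"claw":[85,85,85,85,85,85,85,85,85,85]}' 60
python3 -m creep '{"translation":[[0,0,0],[0,0,0]],"rotation":[[0,0,0],[0,0,0]],"claw":[55,55]}' 60
python3 - <<'E'
from h import *
import cv2
s=sense();p=s["tool_pos"];y=np.radians(s["tcp_rot"][2]);d=np.array([546.5,-101.5])-p[:2]
print(s["tcp_rot"],p,"toolxy",d@[np.cos(y),np.sin(y)],d@[np.sin(y),-np.cos(y)])
w=snapshot("wrist");cv2.imwrite("pics/w1.png",w["frame"][:,:,::-1]);np.savez("w1.npz",**w)
print(w["intrinsics"],w["extrinsics"])
E
```

```text
time: 2.2
tool_pos: [542.8, -95.9, 230.6]
tcp_rot: [-180.0, -0.0, 163.2]
ft_force: [-0.9, 0.6, -0.4]
finger_gap: 84.9
time: 2.4
tool_pos: [541.7, -92.7, 231.0]
tcp_rot: [180.0, -0.0, 163.3]
ft_force: [0.1, -0.4, 0.7]
finger_gap: 58.6
[ 1.79994282e+02 -3.33063009e-02  1.63325557e+02] [541.74686455 -92.745349   231.04864958] toolxy -7.065269369037773 -7.022690322335969
[[292.49717748   0.         317.71341177]
 [  0.         292.49717748 197.50509585]
 [  0.           0.           1.        ]] [[ 2.86097237e-01 -9.10059217e-01 -2.99900971e-01  4.64760511e+02]
 [ 9.58200465e-01  2.71883041e-01  8.90588575e-02 -6.93909575e+01]
 [ 4.89153887e-04 -3.12844743e-01  9.49804152e-01  3.73091307e+02]
 [ 0.00000000e+00  0.00000000e+00  0.00000000e+00  1.00000000e+00]]
```

View pics/w1.png

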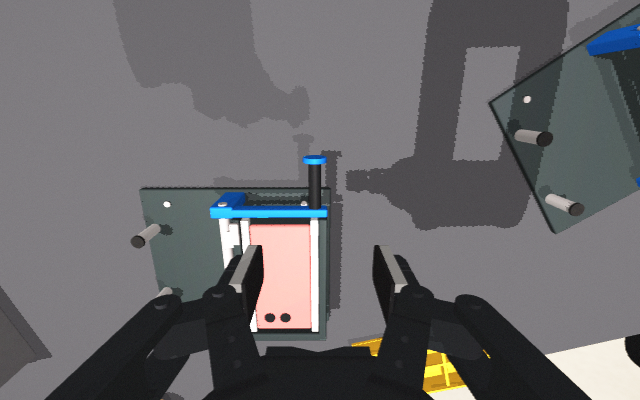

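The wrist view shows the bar running from the disc at about (314,163) to the blue crossbar at about (316,207), with the open fingers well clear of it.

```bash
python3 - <<'E'
from h import *
w=dict(np.load("w1.npz"))
a=at(w,314.3,163,60);b=at(w,315.5,207,60);print(a,b,np.linalg.norm(b-a),np.degrees(np.arctan2(b[1]-a[1],b[0]-a[0])))
h0,h1=at(w,141,187.5,5),at(w,329,188,5);d=h1-h0;print("base edge normal",np.degrees(np.arctan2(d[1],d[0]))-90)
v=at(w,317,220,66);v2=at(w,315,330,66);d=v2-v;print("strip",np.degrees(np.arctan2(d[1],d[0])))
s=sense();p=s["tool_pos"];y=np.radians(s["tcp_rot"][2]);d=(a+b)[:2]/2-p[:2]
print((a+b)/2,"toolxy",d@[np.cos(y),np.sin(y)],d@[np.sin(y),-np.cos(y)])
E
```

```text
[524.79652354 -91.02100654  60.        ] [ 573.8091986  -104.42203345   60.        ] 50.81170966265355 -15.29203441453309
base edge normal -16.79140894705519
strip -17.632452753466772
[549.30286107 -97.72152     60.        ] toolxy -8.716466922915716 -2.8301948184212757
```

```bash
python3 -m creep '{"translation":[[-8,-4,15],[0,0,30],[0,0,30],[0,0,15],[0,0,0],[0,0,0]],"rotation":[[0,0,0],[0,0,0],[0,0,0],[0,0,0],[0,0,0],[0,0,0]],"claw":[55,55,55,55,55,55]}' 60
python3 - <<'E'
from h import *
import cv2
s=sense();print(s["tcp_rot"],s["tool_pos"])
w=snapshot("wrist");cv2.imwrite("pics/w2.png",w["frame"][:,:,::-1]);np.savez("w2.npz",**w)
E
```

```text
time: 3.05
tool_pos: [548.8, -99.0, 141.8]
tcp_rot: [180.0, 0.0, 163.4]
ft_force: [-0.4, 0.2, -0.2]
finger_gap: 55.3
[1.79999417e+02 1.37591062e-02 1.63402962e+02] [548.79125589 -99.03371175 141.7539275 ]
```

View pics/w2.png

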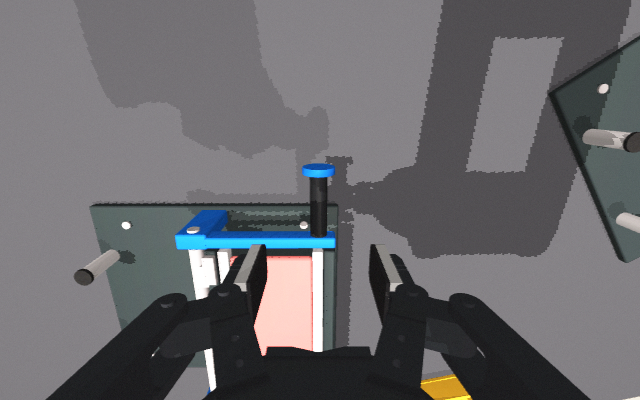

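The bar at u≈318.5, rows 177–234, is centred between the fingers at 267 and 370.

```bash
python3 - <<'E'
from h import *
w=dict(np.load("w2.npz"))
a=at(w,318,176,60);b=at(w,319.2,233,60);print(a,b,np.linalg.norm(b-a),np.degrees(np.arctan2(b[1]-a[1],b[0]-a[0])))
c0=at(w,178,246,62);c1=at(w,333,246,62);d=c1-c0;print("crossbar",np.degrees(np.arctan2(d[1],d[0]))-90)
s=sense();p=s["tool_pos"];y=np.radians(s["tcp_rot"][2]);d=(a+b)[:2]/2-p[:2]
print((a+b)/2,"toolxy",d@[np.cos(y),np.sin(y)],d@[np.sin(y),-np.cos(y)])
E
```

```text
[525.50075523 -91.44534096  60.        ] [ 572.93544269 -104.4736494    60.        ] 49.19132438975682 -15.358023265944318
crossbar -16.559403337022786
[549.21809896 -97.95949518  60.        ] toolxy 0.5678669649609184 1.1983287250162526
```

```bash
python3 -m creep '{"translation":[[0,1,20],[0,0,30],[0,0,30],[0,0,15],[0,0,6],[0,0,0],[0,0,0],[0,0,0]],"rotation":[[0,0,0],[0,0,0],[0,0,0],[0,0,0],[0,0,0],[0,0,0],[0,0,0],[0,0,0]],"claw":[55,55,55,55,55,55,40,40]}' 60
python3 - <<'E'
from h import *
import cv2
s=sense();print(s["tcp_rot"],s["tool_pos"])
w=snapshot("wrist");cv2.imwrite("pics/w3.png",w["frame"][:,:,::-1])
E
```

```text
time: 3.9
tool_pos: [550.2, -98.5, 42.1]
tcp_rot: [180.0, 0.2, 163.4]
ft_force: [-1.0, -0.3, -0.4]
finger_gap: 39.9
[1.79997057e+02 1.65201471e-01 1.63395956e+02] [550.16654381 -98.49897333  42.12700046]
```

View pics/w3.png

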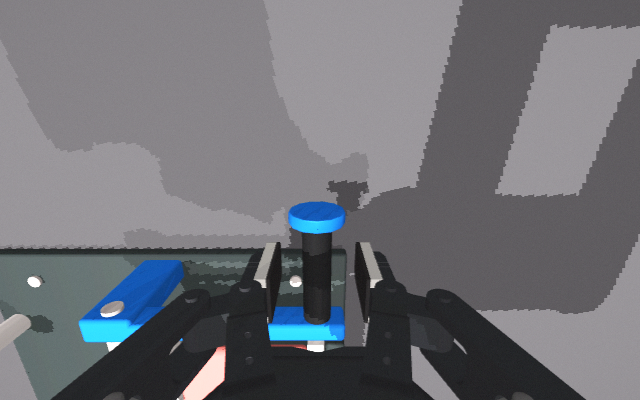

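The fingers straddle the bar (u≈317) with even gaps. Closing.

```bash
python3 -m creep '{"translation":[[0,0,0],[0,0,0],[0,0,0],[0,0,0],[0,0,0],[0,0,0],[0,0,0]],"rotation":[[0,0,0],[0,0,0],[0,0,0],[0,0,0],[0,0,0],[0,0,0],[0,0,0]],"claw":[25,15,8,8,8,8,8]}' 60
python3 - <<'E'
from h import *
s=sense();print(s["tcp_rot"],s["tool_pos"],s["wrist_torque"])
E
```

```text
time: 4.65
tool_pos: [549.0, -98.6, 40.8]
tcp_rot: [-180.0, 0.0, 163.4]
ft_force: [-2.0, -2.7, 5.9]
finger_gap: 12.4
[-1.79971105e+02  3.96892790e-02  1.63392990e+02] [549.04737636 -98.552099    40.76803335] [-0.5689744   0.33431194 -0.00977542]
```

```bash
python3 -m creep '{"translation":[[1,0,0],[1,0,0],[1,0,0],[1,0,0],[0,0,0],[0,0,0]],"rotation":[[0,0,0],[0,0,0],[0,0,0],[0,0,0],[0,0,0],[0,0,0]],"claw":[8,8,8,8,8,8]}' 80
python3 - <<'E'
from h import *
s=sense();y=np.radians(163.4);print(s["tool_pos"],"pulled",(s["tool_pos"][:2]-[549.05,-98.55])@[np.cos(y),np.sin(y)],"F",s["ft_force"][:2]@[np.cos(y),np.sin(y)])
E
```

```text
time: 5.25
tool_pos: [546.2, -97.8, 41.0]
tcp_rot: [-180.0, 0.2, 163.4]
ft_force: [2.7, -4.7, 1.6]
finger_gap: 11.5
[546.21473107 -97.75229831  40.97815172] pulled 2.944996308994457 F -3.962367537458068
```

```bash
python3 -m creep '{"translation":[[1,0,0],[1,0,0],[1,0,0],[0,0,0],[0,0,0],[0,0,0]],"rotation":[[0,0,0],[0,0,0],[0,0,0],[0,0,0],[0,0,0],[0,0,0]],"claw":[8,8,8,8,8,8]}' 80
python3 - <<'E'
from h import *
import cv2
s=sense();y=np.radians(163.4);print(s["tool_pos"],"pulled",(s["tool_pos"][:2]-[549.05,-98.55])@[np.cos(y),np.sin(y)],"F",s["ft_force"][:2]@[np.cos(y),np.sin(y)])
w=snapshot("wrist");cv2.imwrite("pics/w4.png",w["frame"][:,:,::-1])
E
```

```text
time: 5.85
tool_pos: [544.1, -97.2, 41.1]
tcp_rot: [-180.0, 0.3, 163.4]
ft_force: [6.6, -6.6, -1.0]
finger_gap: 11.6
[544.0923481  -97.20612815  41.08891248] pulled 5.134958282984021 F -8.216101583270884
```

View pics/w4.png

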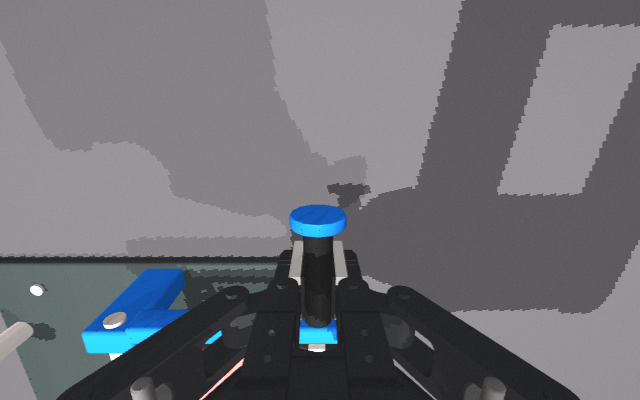

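The bar is held and has moved with the tool: about 5 mm at 8.2 N. I'll pull a little further to feel the hard stop, then let the cassette go home.

```bash
python3 -m creep '{"translation":[[1,0,0],[1,0,0],[0,0,0],[0,0,0]],"rotation":[[0,0,0],[0,0,0],[0,0,0],[0,0,0]],"claw":[8,8,8,8]}' 80
python3 - <<'E'
from h import *
s=sense();y=np.radians(163.4);print("pulled",(s["tool_pos"][:2]-[549.05,-98.55])@[np.cos(y),np.sin(y)],"F",s["ft_force"][:2]@[np.cos(y),np.sin(y)])
E
python3 -m creep '{"translation":[[-2,0,0],[-2,0,0],[-2,0,0],[-2,0,0],[-1,0,0],[0,0,0],[0,0,0],[0,0,0]],"rotation":[[0,0,0],[0,0,0],[0,0,0],[0,0,0],[0,0,0],[0,0,0],[0,0,0],[0,0,0]],"claw":[8,8,8,8,8,8,8,8]}' 60
python3 - <<'E'
from h import *
s=sense();y=np.radians(163.4);print(s["tool_pos"],"pulled",(s["tool_pos"][:2]-[549.05,-98.55])@[np.cos(y),np.sin(y)],"F",s["ft_force"][:2]@[np.cos(y),np.sin(y)],s["ft_force"])
E
```

```text
time: 6.3
tool_pos: [543.9, -97.2, 41.8]
tcp_rot: [-180.0, 0.5, 163.4]
ft_force: [14.9, -9.2, -4.7]
finger_gap: 11.9
pulled 5.287222203186019 F -16.90205607373153
time: 7.1
tool_pos: [549.0, -98.6, 40.8]
tcp_rot: [-180.0, 0.0, 163.4]
ft_force: [-1.5, -4.8, 6.3]
finger_gap: 11.8
[549.04850101 -98.56185738  40.79194673] pulled -0.0019510018822593434 F 0.05692750130706159 [-1.48138303 -4.76993624  6.28100485]
```

The stop was felt at 16.9 N, and the cassette went home again with about 0 N on it. Now the arc in 6° rows, starting with 30°.

```bash
python3 -m creep '{"translation":[[0,-0.6,-11],[0,-1.7,-10.9],[0,-2.8,-10.6],[0,-3.9,-10.3],[0,-5,-9.8],[0,0,0]],"rotation":[[0,0,0],[0,0,0],[0,0,0],[0,0,0],[0,0,0],[0,0,0]],"claw":[8,8,8,8,8,8]}' 60
cat > c.py <<'E'
from h import *
import cv2,sys
s=sense();y=np.radians(163.4);d=s["tool_pos"]-[549.05,-98.56,40.8];ty=d[:2]@[np.sin(y),-np.cos(y)]
a=[np.cos(y),np.sin(y)];b=[np.sin(y),-np.cos(y)]
print("x,y,z",d[:2]@a,ty,d[2],"theta",np.degrees(np.arctan2(d[2],ty+105)),"r",np.hypot(d[2],ty+105),"Ftool",s["ft_force"][:2]@a,s["ft_force"][:2]@b,-s["ft_force"][2],"T",s["wrist_torque"])
if len(sys.argv)>1:
    for n in sys.argv[2:]: cv2.imwrite(f"pics/{n}{sys.argv[1]}.png",snapshot(n)["frame"][:,:,::-1])
E
python3 c.py a scene wrist
```

```text
time: 7.7
tool_pos: [545.2, -111.3, 95.0]
tcp_rot: [179.9, 0.1, 163.4]
ft_force: [0.4, 6.3, 0.6]
finger_gap: 11.4
x,y,z 0.06975388493372368 -13.309176549522764 54.16399755457434 theta 30.571378689083364 r 106.4938765193498 Ftool 1.4162460495746336 6.1068666992394975 -0.5782524541068736 T [ 1.13196289 -0.09450411  0.0171844 ]
```

View pics/scenea.png

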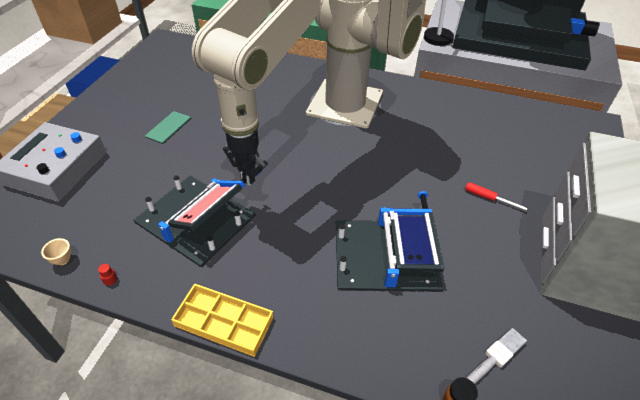

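View pics/wrista.png

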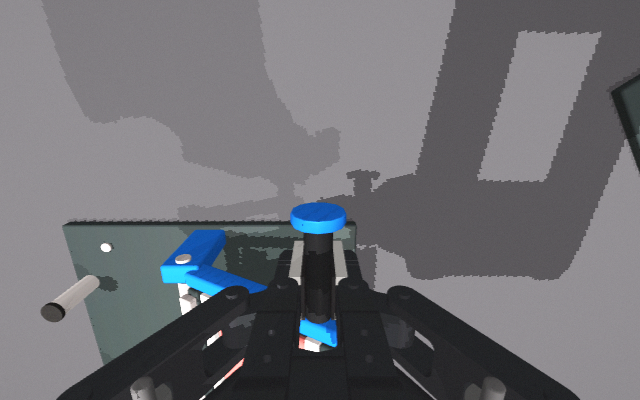

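The carrier has risen about 30° in the scene picture, the bar is still well gripped, and forces are small. Continuing.

```bash
python3 -m creep '{"translation":[[0,-6,-9.2],[0,-6.9,-8.5],[0,-7.8,-7.8],[0,-8.5,-6.9],[0,-9.2,-6],[0,-9.8,-5],[0,-10.3,-3.9],[0,-10.6,-2.8],[0,-10.9,-1.7],[0,-11,-0.6]],"rotation":[[0,0,0],[0,0,0],[0,0,0],[0,0,0],[0,0,0],[0,0,0],[0,0,0],[0,0,0],[0,0,0],[0,0,0]],"claw":[8,8,8,8,8,8,8,8,8,8]}' 60
python3 c.py b scene wrist
```

```text
time: 8.8
tool_pos: [520.7, -198.4, 151.0]
tcp_rot: [180.0, 0.3, 163.5]
ft_force: [-7.8, 10.6, 27.8]
finger_gap: 11.6
x,y,z -1.3174757863622293 -103.82567964921277 110.15924995231806 theta 89.38923829459166 r 110.1655090232127 Ftool 10.53241558035582 7.954419359996983 -27.80691380904606 T [2.13995911 1.02459225 0.47708593]
```

View pics/sceneb.png

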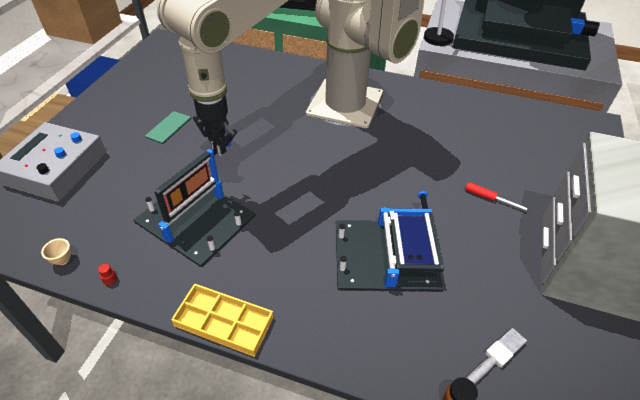

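View pics/wristb.png

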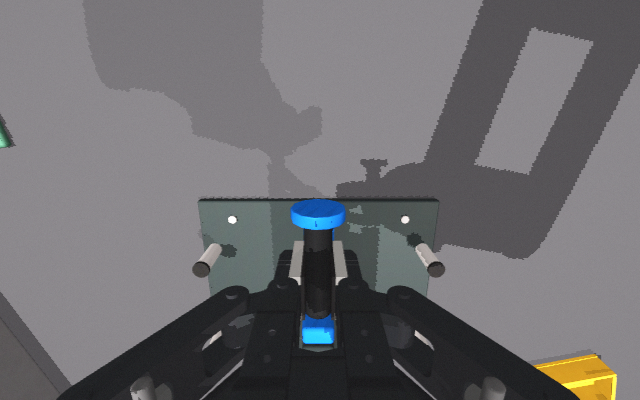

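```bash
python3 -m creep '{"translation":[[0,0,0],[0,0,0]],"rotation":[[0,0,0],[0,0,0]],"claw":[8,8]}' 60
python3 c.py; python3 - <<'E'
import cv2
a=cv2.imread("pics/sceneb.png")[80:260,120:280]; cv2.imwrite("pics/sb.png",cv2.resize(a,None,fx=3.3,fy=3.3,interpolation=2))
E
```

```text
time: 9.1
tool_pos: [520.4, -199.6, 151.0]
tcp_rot: [-179.9, 0.3, 163.4]
ft_force: [-10.2, 6.2, 28.1]
finger_gap: 11.4
x,y,z -1.370364293324824 -105.01524035241599 110.1532871462736 theta 90.00792720661161 r 110.1532882005696 Ftool 11.593105691612234 3.01573354986492 -28.136242967945876 T [1.25247572 1.66110047 0.43662546]
```

View pics/sb.png

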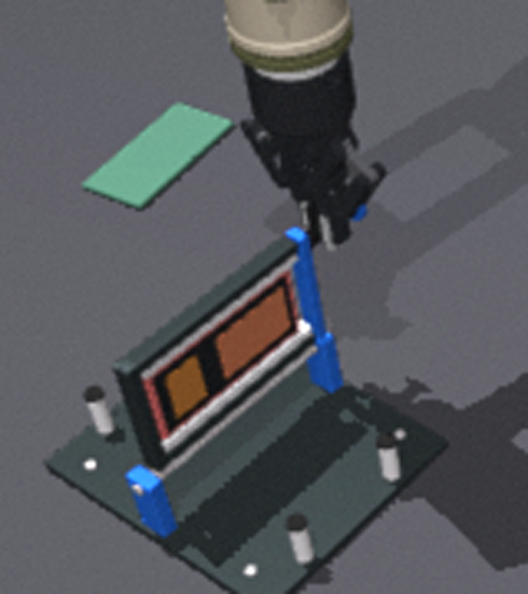

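```bash
python3 - <<'E'
from h import *
import cv2
for f in ["w3","w4","wrista","wristb"]:
    a=cv2.imread(f"pics/{f}.png").astype(int); m=(a[...,0]>120)&(a[...,2]<90); m[:195]=0;m[245:]=0;m[:,:270]=0;m[:,370:]=0
    v,u=np.nonzero(m); print(f,u.min(),u.max(),v.min(),v.max(),u.mean(),v.mean(),m.sum())
w=dict(np.load("w2.npz")); t=np.array([548.79,-99.03,141.75]); y=np.radians(163.4)
X=np.array([np.cos(y),np.sin(y),0])
for dz in(0,5,-5): print(dz,proj(w,t+28*X+[0,0,19+dz]),proj(w,t+28*X+[0,0,32+dz]),proj(w,t+28*X+[0,0,6+dz]))
E
```

```text
w3 288 345 201 233 316.3537675606641 217.14687100893997 1566
w4 289 346 205 237 317.3869158878505 220.55451713395638 1605
wrista 290 346 202 233 317.64864864864865 217.54976928147659 1517
wristb 290 345 199 239 317.695593220339 214.20745762711866 1475
0 (np.float64(316.9441388715927), np.float64(222.40832750897766)) (np.float64(316.8768616916462), np.float64(234.81243211231603)) (np.float64(317.0000090719193), np.float64(212.1073635028827))
5 (np.float64(316.9197925041566), np.float64(226.89714360722962)) (np.float64(316.8471788814372), np.float64(240.28514489614764)) (np.float64(316.9796793722848), np.float64(215.85561396494887))
-5 (np.float64(316.966810168151), np.float64(218.22834948037158)) (np.float64(316.90430167110384), np.float64(229.75323706614108)) (np.float64(317.0190548875352), np.float64(208.59582676273752))
```

```bash
python3 -m creep '{"translation":[[0,0,0],[0,0,0],[0,0,0]],"rotation":[[0,0,0],[0,0,0],[0,0,0]],"claw":[8,8,8]}' 20
python3 c.py c wrist
```

```text
time: 9.4
tool_pos: [520.4, -199.5, 151.0]
tcp_rot: [-179.9, 0.3, 163.4]
ft_force: [-11.0, 5.3, 27.4]
finger_gap: 11.5
x,y,z -1.3767362087748343 -104.95198652857368 110.16280543782496 theta 89.97502814958844 r 110.16281590094506 Ftool 12.032648740496013 1.934307821817312 -27.406039018207178 T [1.25323176 1.64167048 0.48810859]
```

View pics/wristc.png

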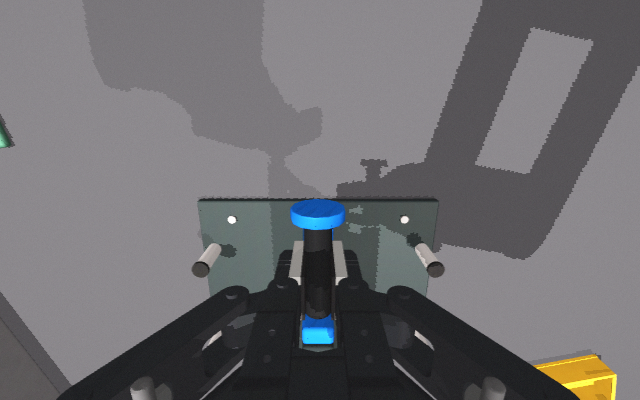

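```bash
python3 -m creep '{"translation":[[0,0,-2],[0,0,-2],[0,0,0],[0,0,0]],"rotation":[[0,0,0],[0,0,0],[0,0,0],[0,0,0]],"claw":[8,8,8,8]}' 40
python3 c.py d scene
```

```text
time: 9.85
tool_pos: [520.3, -199.1, 151.4]
tcp_rot: [-180.0, 0.2, 163.4]
ft_force: [2.7, 0.9, 8.8]
finger_gap: 11.5
x,y,z -1.134780082409531 -104.59899343633582 110.56319929080668 theta 89.79219231122478 r 110.56392650264704 Ftool -2.3007555316923516 1.6626979787544207 -8.792086022441575 T [ 0.67544602 -0.40938018  0.49149312]
```

Force fell to 9 N. The fingers ride about 5 mm higher on the bar now, so I'll keep that offset. Continuing to 120°.

```bash
python3 -m creep '{"translation":[[0,-11,-1],[0,-10.9,1.7],[0,-10.6,2.8],[0,-10.3,3.9],[0,-9.8,5],[0,0,0]],"rotation":[[0,0,0],[0,0,0],[0,0,0],[0,0,0],[0,0,0],[0,0,0]],"claw":[8,8,8,8,8,8]}' 40
python3 c.py e scene wrist
```

```text
time: 10.5
tool_pos: [504.2, -250.5, 137.5]
tcp_rot: [-180.0, 0.1, 163.3]
ft_force: [1.5, -0.5, 3.5]
finger_gap: 11.4
x,y,z -0.4232747304256254 -158.4565809729427 96.7340381463553 theta 118.92565300373587 r 110.52185388156182 Ftool -1.588871240812827 -0.0012672713723938178 -3.479401121158982 T [ 0.38798466 -0.49757651  0.22918126]
```

View pics/scenee.png

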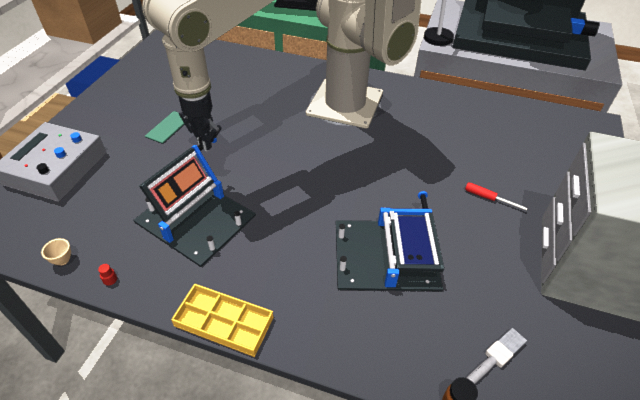

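View pics/wriste.png

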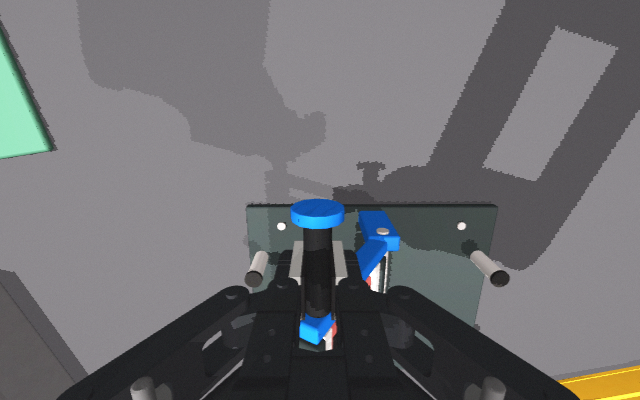

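The carrier is at about 120°, forces are small and the bar is held. On to 180°.

```bash
python3 -m creep '{"translation":[[0,-9.2,6],[0,-8.5,6.9],[0,-7.8,7.8],[0,-6.9,8.5],[0,-6,9.2],[0,0,0]],"rotation":[[0,0,0],[0,0,0],[0,0,0],[0,0,0],[0,0,0],[0,0,0]],"claw":[8,8,8,8,8,8]}' 40
python3 c.py
python3 -m creep '{"translation":[[0,-5,9.8],[0,-3.9,10.3],[0,-2.8,10.6],[0,-1.7,10.9],[0,-0.6,10],[0,0,0],[0,0,0]],"rotation":[[0,0,0],[0,0,0],[0,0,0],[0,0,0],[0,0,0],[0,0,0],[0,0,0]],"claw":[8,8,8,8,8,8,8]}' 40
python3 c.py f scene wrist
```

```text
time: 11.2
tool_pos: [492.0, -286.4, 96.9]
tcp_rot: [-180.0, -0.1, 163.3]
ft_force: [4.1, 0.3, 0.7]
finger_gap: 11.6
x,y,z 1.0524259389290185 -196.27707188988367 56.10378176434827 theta 148.4228866948772 r 107.14074006209127 Ftool -3.7999894106934926 1.4809443185848912 -0.7266211493035393 T [ 0.41908593 -0.6883808  -0.15400636]
time: 11.9
tool_pos: [487.5, -299.4, 45.1]
tcp_rot: [-180.0, -0.1, 163.4]
ft_force: [2.7, -3.9, -6.8]
finger_gap: 11.3
x,y,z 1.594085990378431 -210.0555448451927 4.257562931906776 theta 177.67925654970873 r 105.14178210796811 Ftool -3.7090049994969507 -2.9602725755955572 6.803497958694595 T [-0.8191389  -0.49224181  0.10224814]
```

View pics/scenef.png

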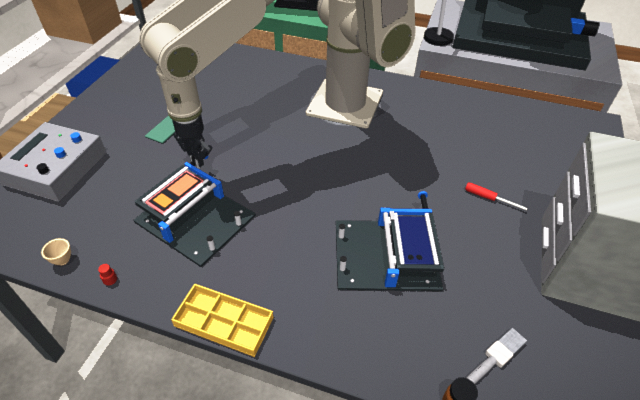

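View pics/wristf.png

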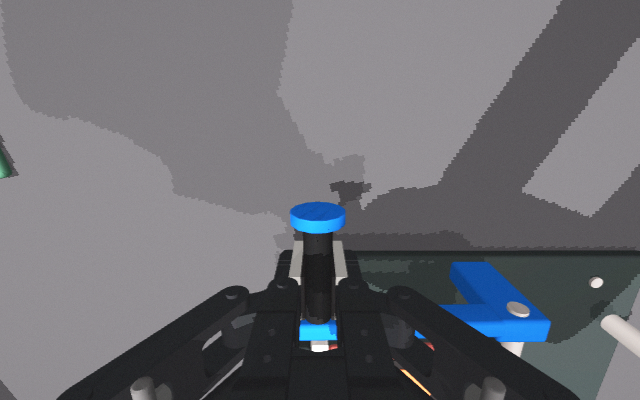

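It lies almost flat. I'll press down gently until the rests push back, and ease the 1.6 mm outward drift.

```bash
python3 -m creep '{"translation":[[-1,0,1],[-1,0,1],[0,0,1],[0,0,1],[0,0,0],[0,0,0],[0,0,0]],"rotation":[[0,0,0],[0,0,0],[0,0,0],[0,0,0],[0,0,0],[0,0,0],[0,0,0]],"claw":[8,8,8,8,8,8,8]}' 40
python3 c.py g wrist
```

```text
time: 12.7
tool_pos: [490.0, -300.1, 42.5]
tcp_rot: [-180.0, -0.1, 163.4]
ft_force: [-2.5, -4.5, -1.9]
finger_gap: 11.5
x,y,z -0.9756848306885039 -209.99882415202572 1.749828683170982 theta 179.04524151339135 r 105.01340378127198 Ftool 1.1411413685025456 -5.055010220237522 1.8934545755476488 T [-0.86739969  0.26698812  0.04700029]
```

```bash
python3 -m creep '{"translation":[[0,0,1],[0,0,1],[0,0,1],[0,0,0],[0,0,0],[0,0,0]],"rotation":[[0,0,0],[0,0,0],[0,0,0],[0,0,0],[0,0,0],[0,0,0]],"claw":[8,8,8,8,8,8]}' 40
python3 c.py
python3 -m creep '{"translation":[[0,0,1],[0,0,1],[0,0,0],[0,0,0],[0,0,0]],"rotation":[[0,0,0],[0,0,0],[0,0,0],[0,0,0],[0,0,0]],"claw":[8,8,8,8,8]}' 40
python3 c.py
```

```text
time: 13.35
tool_pos: [490.3, -300.4, 41.8]
tcp_rot: [-180.0, -0.0, 163.4]
ft_force: [-10.6, -0.4, 15.8]
finger_gap: 11.1
x,y,z -1.3258737371125187 -210.2118016354045 0.9839428030908763 theta 179.46418438271428 r 105.21640246086852 Ftool 10.022085868612075 -3.3817496142726773 -15.809320153868857 T [-0.0278907   1.63372429  0.07880003]
time: 13.85
tool_pos: [490.5, -300.6, 41.3]
tcp_rot: [-179.9, -0.0, 163.4]
ft_force: [-16.2, 4.0, 28.6]
finger_gap: 11.6
x,y,z -1.56099121685152 -210.31118137007206 0.4526977147605393 theta 179.75370603242771 r 105.31215436397245 Ftool 16.63976602031526 -0.7798026918084834 -28.592889663554764 T [0.5618203  2.43777707 0.11398344]
```

The stop is reached: the force rose to 29 N with almost no motion. Relieving, then opening.

```bash
python3 -m creep '{"translation":[[1,0,-2],[0,0,-1],[0,0,0],[0,0,0],[0,0,0],[0,0,0],[0,0,0],[0,0,0]],"rotation":[[0,0,0],[0,0,0],[0,0,0],[0,0,0],[0,0,0],[0,0,0],[0,0,0],[0,0,0]],"claw":[8,8,20,35,45,45,45,45]}' 20
python3 c.py h wrist
```

```text
time: 14.65
tool_pos: [489.7, -299.5, 40.7]
tcp_rot: [180.0, -0.0, 163.4]
ft_force: [-0.1, -0.5, -0.4]
finger_gap: 44.9
x,y,z -0.5355618855018083 -209.52516700776496 -0.08809386781675244 theta -179.95171109718075 r 104.52520413053831 Ftool -0.01619533223084102 -0.5410019131070796 0.37896308569861853 T [-0.03066619 -0.0305686   0.08231266]
```

View pics/wristh.png

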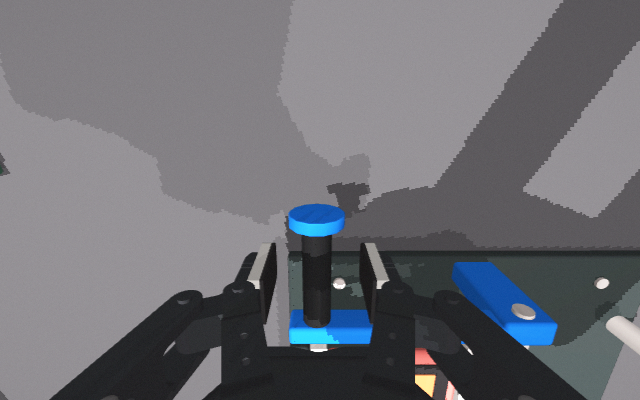

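The fingers are open and clear of the bar, with no force. Retracting straight up.

```bash
python3 -m creep '{"translation":[[0,0,-8],[0,0,-15],[0,0,-25],[0,0,-30],[0,0,-30],[0,0,-30],[0,0,-30],[0,0,-20],[0,0,0],[0,0,0]],"rotation":[[0,0,0],[0,0,0],[0,0,0],[0,0,0],[0,0,0],[0,0,0],[0,0,0],[0,0,0],[0,0,0],[0,0,0]],"claw":[45,45,45,45,45,45,45,45,45,45]}'
python3 c.py i scene top wrist
python3 - <<'E'
import cv2
a=cv2.imread("pics/scenei.png")[150:280,110:280]; cv2.imwrite("pics/si.png",cv2.resize(a,None,fx=4.5,fy=4.5,interpolation=2))
E
```

```text
time: 15.7
tool_pos: [490.1, -299.9, 230.3]
tcp_rot: [-180.0, 0.1, 163.4]
ft_force: [-0.8, -0.3, -0.9]
finger_gap: 44.8
x,y,z -1.0357416130487092 -209.76306666370104 189.4637755340109 theta 118.94018493836953 r 216.49901241434137 Ftool 0.6518048853576103 -0.4754917992902407 0.8655427063734116 T [ 0.02351432 -0.0291519  -0.02600825]
```

View pics/si.png

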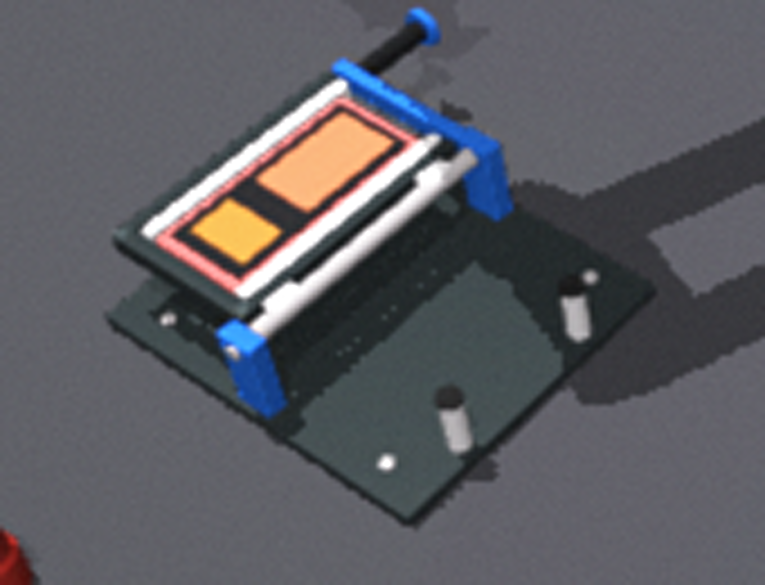

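View pics/wristi.png

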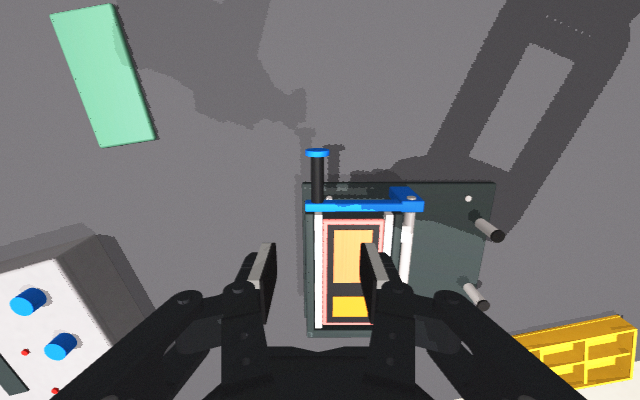

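View pics/topi.png

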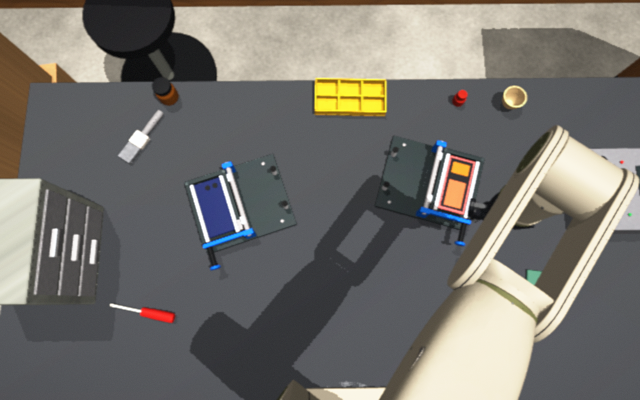

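The carrier lies upside down, copper side up, on the far rests, and navy looks unchanged. A quick numeric check of flatness and of navy before handing in.

```bash
python3 - <<'E'
from h import *
import cv2
from scipy.optimize import least_squares
s=snapshot("scene");t=snapshot("top")
def blob(f,r):
    a=f.astype(int);m=(a[...,2]>140)&(a[...,0]<90);M=np.zeros_like(m);M[r[0]:r[1],r[2]:r[3]]=1;v,u=np.nonzero(m&M);return u.mean(),v.mean()
ps=blob(s["frame"],(148,165,196,212)); pt=blob(t["frame"],(236,248,450,470)); print(ps,pt)
r=least_squares(lambda p:np.r_[np.subtract(proj(s,p),ps),np.subtract(proj(t,p),pt)],[470,-290,60]);print("disc end",r.x,r.cost)
# same for start pictures
s0=cv2.imread("pics/scene0.png")[:,:,::-1];t0=cv2.imread("pics/top0.png")[:,:,::-1]
ps=blob(s0,(178,195,255,268)); pt=blob(t0,(214,228,370,388)); print(ps,pt)
r=least_squares(lambda p:np.r_[np.subtract(proj(s,p),ps),np.subtract(proj(t,p),pt)],[520,-90,60]);print("disc start",r.x,r.cost)
d=np.abs(s["frame"].astype(int)-s0)[205:292,330:445].max(2);print("navy diff px (scene)",(d>40).sum())
d=np.abs(t["frame"].astype(int)-t0)[150:272,180:300].max(2);print("navy diff px (top)",(d>40).sum())
E
```

```text
(np.float64(204.07692307692307), np.float64(154.6153846153846)) (np.float64(460.3235294117647), np.float64(242.85294117647058))
disc end [ 460.08034886 -291.39465905   68.14237405] 0.965201085013314
(np.float64(260.41379310344826), np.float64(185.0)) (np.float64(380.0243902439024), np.float64(220.53658536585365))
disc start [519.75002771 -90.19037347  68.38198665] 0.6959196872474327
navy diff px (scene) 0
navy diff px (top) 0
```

The disc height is the same before and after (68.4 and 68.1 mm, the same measurement bias), so the carrier lies flat. The disc moved (-59.7, -201.2), which is 209.9 mm, with no lengthwise offset, so the cassette is home. Navy has not changed.

```bash
python3 -c "
from bench import *
print(hand_in())"
```

```text
the job is handed in; nothing more can be done
None
```

The job is handed in: the rose cassette was tugged against its catch, and its carrier now lies upside down on the far rests, copper side up. I finished at about 16 s of the 43 s allowed. No verdict was reported.

- **Tug:** I gripped the rose handle and pulled it straight out while face up. It came out about 5.3 mm and stopped dead at about 17 N, so the catch holds. It went back home with about 0 N on it.
- **Turn:** I took the carrier over its hinge until the rests pushed back, at about 29 N. I then eased off, opened the fingers and backed straight up to 230 mm.
- **Last checks:**
  - The handle disc stands at the same height as at the start (68.1 mm against 68.4 mm), so the carrier is flat. Both readings are about 8 mm above the stated 60 mm, which I took as a measurement bias.
  - The disc moved 209.9 mm, against 210 mm expected, with no shift along the handle, so the cassette is home.
  - The navy unit shows no changed pixels in either the scene or the top camera.
- **What disagreed:** halfway through the turn, something pushed the gripper up with about 28 N, and it rode about 5 mm high on the bar. I did not establish the cause. Raising the commanded height relieved it and the rest of the turn went smoothly. No force I read passed 30 N or so.

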